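# Pair the clay pots with their saucers

### The arm

A 7-joint arm with a two-finger parallel gripper is mounted at the origin on the work surface. World frame = base frame: x ahead of the robot, y to its left, z up, the work surface at z = 0. Lengths are in m, angles in rad, forces in N, time in s.
With the tool pointing down it reaches from about 0.4 to 0.875 m from the base axis. Payload 19.3 kg.
Tool frame: the origin (TCP) lies on the centre line of the jaws, within the pads' length; the fingertips stand 14 mm ahead of it and the grasp point (between the pads) lies 5 mm behind it (bot.tip_extent is the distance from the TCP to the fingertips, in m); z points along the fingers, y is the line along which they close (so a half turn about z gives the same grasp; the last joint's range is limited). The gripper opens to 85 mm and grips with 20 to 120 N. Pads are 22 mm wide; open, the fingers measure 114 mm over their backs; the gripper's body (76 mm by 85 mm) begins 54 mm behind the grasp point. The pads swing forward as they close: fully open they stand 13 mm farther back than shut.
Start: joints at [1.047, 0.521, -0.036, 1.599, 0.021, 1.021, -0.113], TCP at [0.274, -0.562, 0.245] pointing down, gripper open.
Joint ranges: [-2.91, 2.91], [-0.3, 2.13], [-1.5, 1.42], [0.17, 2.43], [-1.26, 4.41], [0.16, 1.93], [-2.52, 2.52]. Speed limits (rad/s): [1.89, 1.89, 2.39, 2.39, 3.01, 3.01, 3.01].

### API

Orientations are given as [roll, pitch, yaw] about the fixed x, y, z axes, in that order (R = Rz(yaw) Ry(pitch) Rx(roll)).
In Python, from workcell import monitor, grab_frame, camera_model, bot gives the robot as it stands.
- The arm moves only by the tool move_arm, never from a script. Its argument "moves" is a list of rows, each a list of 4 numbers: the shift along the world's x, y, z in mm, then the turn about the world's z in rad. A call has 1 to 12 rows; each row is the pose to reach, as a shift and turn from the pose commanded when the call began; what a row does not reach only later rows make up. A row lasts 1/8 s, in which the tool goes at most 62.5 mm and 10.7 degrees, less where a joint would pass 70% of its speed; a pose out of reach is approached as far as the arm can. A call with a gripper value outside its range is refused whole. "gripper" is the opening, from 0 (shut) to 1 (fully open), set as the call begins (left out, the last holds). The fingers move at their own pace and stop on an object; "newtons" is the grip in N (left out, the last holds). Time passes only in rows, so rows that repeat a pose let the fingers close. It gives the time, the measured TCP pose, the force, the opening and the grip force at its end, in the units of the state.
- monitor.observe(): the state, without advancing time (a new reading comes with each control period).
- grab_frame(name): name is "scene" or "top" or "wrist"; returns the picture (384x512x3 uint8, blue, green, red); there is no depth.
- camera_model(name): a dict with "vfov" (degrees; the focal length in pixels is half the picture's height over the tangent of half this angle, whatever the lens; pixels are square), "cx", "cy" (the principal point, pixels), "R" (3x3) and "t" (3): a world point X has camera coordinates R X + t; the wrist camera has in their place "T_tool_cam" (4x4, takes a point from camera to tool coordinates, whose origin is the TCP and whose axes are the flange's). Camera axes: x right, y down, z forward; pixel columns grow to the right and rows downward; lengths in m; the calibration is good to about 2 mm. A picture is of the moment at which its call begins: read the wrist's pose just before it. camera_model takes no time and is no camera call.
- bot.job_done(): hands the job in; it is judged then, once.
The state is a dict: "clock": time; "qpos": joint angles; "qd": joint speeds; "joint_efforts": joint torques, N m; "position": TCP position; "tool_rot": TCP orientation; "force": force on the tool from outside, world axes, zero at the start; "moment": the same for the moment, N m; "grip_width": finger opening in m; "finger_force": force on a finger pad.
Only numpy, scipy, OpenCV 4.12 (cv2) and the standard library are available. Lean on these libraries where they do the work, as an engineer would, in place of code of your own. Each camera call takes 0.05 s, during which the arm holds its last target. There are 200 camera calls.

### The job

Four clay flower pots are to be set out on their saucers: put the small, the medium and the large pot each upright on the round saucer of its own size, and lift the tall slender pot out of the divided carton and stand it on the square dish. Each pot must end standing flat inside its dish; set the pots down, do not drop them. Leave the saucers, the dish and the white beaker where they stand.

Things in the scene. Friction and masses are not known exactly. Their poses are not given: they have to be found in the camera images.
- small_pot: Terracotta flower pot, hollow, wall 4 mm: 42 mm high, rim 42 mm across (upright rim band 16 mm high, the widest part, good to grip), foot 26 mm across. Origin: centre of the underside; z up along its axis. The smallest of the three ordinary pots; stands upright on the table.
- medium_pot: Terracotta flower pot, hollow, wall 4 mm: 54 mm high, rim 56 mm across (upright rim band 18 mm high, the widest part, good to grip), foot 38 mm across. Origin: centre of the underside; z up along its axis. The middle one of the three ordinary pots; stands upright on the table.
- large_pot: Terracotta flower pot, hollow, wall 4 mm: 66 mm high, rim 68 mm across (upright rim band 20 mm high, the widest part, good to grip), foot 50 mm across. Origin: centre of the underside; z up along its axis. The largest of the three ordinary pots; stands upright on the table.
- tall_pot: Terracotta flower pot, hollow, wall 4 mm: 110 mm high, rim 50 mm across (upright rim band 18 mm high, the widest part, good to grip), foot 36 mm across. Origin: centre of the underside; z up along its axis. The tall slender pot; upright near the middle of the free compartment of the carton, its rim 14 mm above the carton's walls.
- small_saucer: Round shallow terracotta saucer, 54 mm across the rim, 12 mm high, inside floor 46 mm across and 4 mm above its underside. Loose. Origin: centre of the underside; z up. Its place on the table varies. The smallest round saucer.
- medium_saucer: Round shallow terracotta saucer, 66 mm across the rim, 12 mm high, inside floor 58 mm across and 4 mm above its underside. Loose. Origin: centre of the underside; z up. Its place on the table varies. The middle round saucer.
- large_saucer: Round shallow terracotta saucer, 78 mm across the rim, 12 mm high, inside floor 70 mm across and 4 mm above its underside. Loose. Origin: centre of the underside; z up. Its place on the table varies. The largest round saucer.
- square_dish: Square shallow terracotta dish, 64 x 64 mm outside, 12 mm high, walls 4 mm, inside floor 56 x 56 mm and 4 mm above its underside. Loose. Origin: centre of the underside; x and y along its sides, z up. Its place and yaw vary.
- carton: Open cardboard carton, fixed, 123 (x) x 242 (y) x 100 mm high, walls, floor and the one divider 4 mm; two compartments 115 x 115 mm side by side along its y, divider as high as the walls. Origin: centre of the underside; z up. That at y = +59.5 mm holds the tall pot; that at y = -59.5 mm a white bottle fixed in it (72 mm across, 92 mm high). Flaps outside: look only.
- beaker: White plastic measuring beaker standing on the table, 60 mm across at the top, 46 mm at the foot, 80 mm high. Loose bystander. Origin: centre of the underside; z up.
Things that resemble listed ones, but are neither listed nor needed, are in the scene too. What is shaped like the small_saucer but pink is not meant.

How it is judged:
At the end, for the whole second after the job is handed in: Each pot is released, at rest, upright (0.1 rad) and flat on its own dish (underside 1 to 8 mm above the dish's underside), centred within 12 mm (tall pot: 15 mm); each dish is level and within 40 mm of its start, the beaker within 30 mm of its start (horizontal distance between small_pot and small_saucer below 0.012 m and z of small_pot in the frame of small_saucer between 0.001 and 0.008 m and angle between each of small_pot, small_saucer, medium_pot, medium_saucer, large_pot, large_saucer, tall_pot, square_dish's own z axis and vertical below 0.1 rad and linear speed of each of small_pot, medium_pot, large_pot, tall_pot below 0.02 m/s and angular speed of each of small_pot, medium_pot, large_pot, tall_pot below 0.3 rad/s and contact force between the fingers and small_pot below 0.05 N and distance of each of small_saucer, medium_saucer, large_saucer, square_dish from where it was at the start of the episode below 0.04 m and horizontal distance between medium_pot and medium_saucer below 0.012 m and z of medium_pot in the frame of medium_saucer between 0.001 and 0.008 m and contact force between the fingers and medium_pot below 0.05 N and horizontal distance between large_pot and large_saucer below 0.012 m and z of large_pot in the frame of large_saucer between 0.001 and 0.008 m and contact force between the fingers and large_pot below 0.05 N and horizontal distance between tall_pot and square_dish below 0.015 m and z of tall_pot in the frame of square_dish between 0.001 and 0.008 m and contact force between the fingers and tall_pot below 0.05 N and distance of beaker from where it was at the start of the episode below 0.03 m); the robot touches nothing.
It fails at once if the white beaker is pushed away or knocked over (distance of beaker from where it was at the start of the episode above 0.03 m or angle between beaker's own z axis and vertical above 0.5 rad).
It fails at once if the small pot is dropped or thrown (moves faster than 0.7 m/s, a fall of about 25 mm, while the fingers do not touch it) (contact force between the fingers and small_pot below 0.01 N and linear speed of small_pot above 0.7 m/s).
It fails at once if the medium pot is dropped or thrown (moves faster than 0.7 m/s, a fall of about 25 mm, while the fingers do not touch it) (contact force between the fingers and medium_pot below 0.01 N and linear speed of medium_pot above 0.7 m/s).
It fails at once if the large pot is dropped or thrown (moves faster than 0.7 m/s, a fall of about 25 mm, while the fingers do not touch it) (contact force between the fingers and large_pot below 0.01 N and linear speed of large_pot above 0.7 m/s).
It fails at once if the tall pot is dropped or thrown (moves faster than 0.7 m/s, a fall of about 25 mm, while the fingers do not touch it) (contact force between the fingers and tall_pot below 0.01 N and linear speed of tall_pot above 0.7 m/s).
It also fails if it takes over 96 s, if anything falls off the work surface, if the arm or the gripper's body presses on something with over 40 N, if the wrist force passes 120 N, or if a joint passes its speed limit or range.

## Working session

There is one attempt and no reset: what is moved stays moved. The work goes in short steps, Python scripts to look and compute and a tool call to move; the robot and the scene stay as the last step left them, time stands still between calls to the robot, and variables do not carry over. Pictures are saved under pics/ and viewed, at most 14 in all, crops included, and the job is handed in when it is done.

Besides the shell and the picture viewer there is one more tool, called after "Call:" as a command line: name --pt "numbers of a row" for each row, then --argument value for the rest. move_arm: Moves the arm, as the interface text tells. Its arguments: {"type":"object","properties":{"moves":{"type":"array","items":{"type":"array","items":{"type":"number"}}},"gripper":{"type":"number"},"newtons":{"type":"number"}},"required":["moves"]}

```bash
ls; mkdir -p pics
python3 - <<'E'
from workcell import monitor, grab_frame, camera_model, bot
import cv2
s=monitor.observe(); print(s['clock'],s['position'],s['tool_rot'],s['grip_width'],s['qpos'])
for n in ('scene','top'):
    cv2.imwrite(f'pics/{n}0.png',cv2.resize(grab_frame(n),None,fx=1.5,fy=1.5)); print(camera_model(n))
    cv2.imwrite(f'pics/{n}0_raw.png',grab_frame(n))
print(camera_model('wrist'))
E
```

```text
pics
0.0 [ 0.27382541 -0.56148807  0.24472798] [-3.14048379e+00  8.99662631e-05  4.53822845e-01] 0.0855229524715456 [ 1.04679533  0.52203415 -0.0363288   1.59996662  0.0212149   1.02108983
 -0.11277649]
{'vfov': 42.392051769404624, 'cx': 263.11811923547344, 'cy': 195.36663957390505, 'R': array([[ 0.16928629,  0.98551409, -0.01020442],
       [ 0.8407228 , -0.14980255, -0.52033101],
       [-0.51432219,  0.07950582, -0.85390369]]), 't': array([-0.09952551, -0.38666158,  1.49435549])}
{'vfov': 57.92851524097184, 'cx': 250.48530813209868, 'cy': 201.0300316066966, 'R': array([[-0.01809654, -0.99983567, -0.00107359],
       [-0.98644926,  0.01802935, -0.16307298],
       [ 0.16306554, -0.00189202, -0.98661342]]), 't': array([0.02001888, 0.47874732, 0.9141572 ])}
{'vfov': 68.301431840025, 'cx': 252.86620975979068, 'cy': 191.35118915462618, 'T_tool_cam': array([[ 2.31157974e-04, -9.58997749e-01, -2.83413590e-01,
         7.13694856e-02],
       [ 9.99999938e-01,  1.46798609e-04,  3.18892341e-04,
         1.22496667e-03],
       [-2.64212317e-04, -2.83413646e-01,  9.58997724e-01,
        -1.28183960e-01],
       [ 0.00000000e+00,  0.00000000e+00,  0.00000000e+00,
         1.00000000e+00]])}
```

View pics/scene0.png

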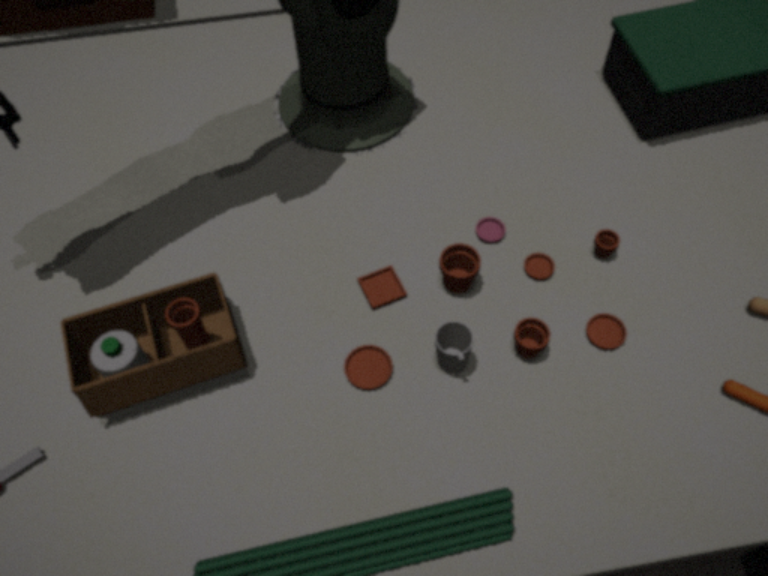

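View pics/top0.png

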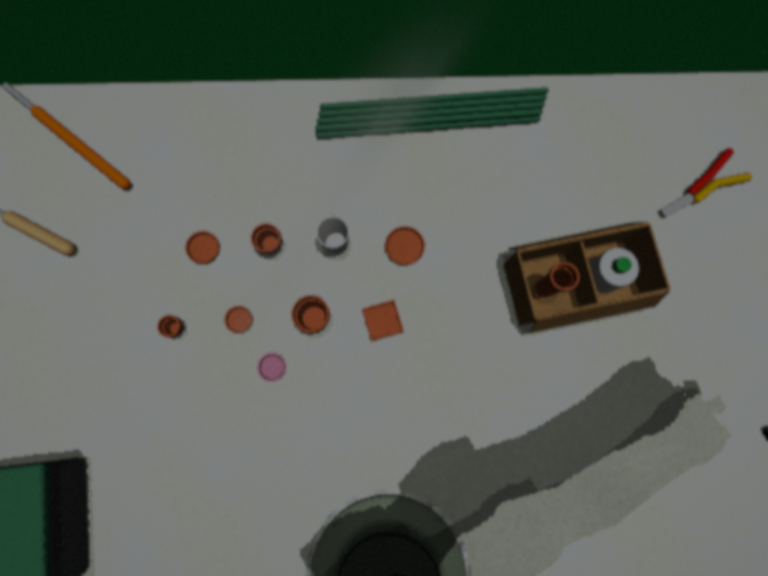

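The two pictures show every item. In the 1.5x top view the small, medium and large pots are at (171,326), (267,239) and (311,315), and the tall pot is in the carton at (565,277). The saucers are at (238,320), (203,247) and (404,246), and the dish is at (383,320). The beaker is at (332,237) and the pink decoy at (272,367).

```bash
cat > h.py <<'E'
import numpy as np, cv2
from workcell import monitor, grab_frame, camera_model
from scipy.spatial.transform import Rotation as Ro
def cam(n, s=None):
    m=camera_model(n); f=192/np.tan(np.radians(m['vfov']/2))
    if n=='wrist':
        T=np.eye(4);T[:3,:3]=Ro.from_euler('xyz',s['tool_rot']).as_matrix();T[:3,3]=s['position']
        T=T@m['T_tool_cam'];R=T[:3,:3].T;t=-R@T[:3,3]
    else: R,t=m['R'],m['t']
    return f,m['cx'],m['cy'],R,t
def ray(c,u,v):
    f,cx,cy,R,t=c
    d=np.stack([(np.asarray(u)-cx)/f,(np.asarray(v)-cy)/f,np.ones_like(np.asarray(u,float))],-1)@R
    return -R.T@t,d
def plane(c,u,v,z):
    o,d=ray(c,u,v); return o+d*((z-o[2])/d[...,2])[...,None]
def tri(ca,pa,cb,pb):
    oa,da=ray(ca,*pa);ob,db=ray(cb,*pb)
    k=np.linalg.lstsq(np.stack([da,-db],1),ob-oa,rcond=None)[0]
    A,B=oa+k[0]*da,ob+k[1]*db
    return (A+B)/2,np.linalg.norm(A-B)
def mask(img,hue=13,s=110,v=25):
    h=cv2.cvtColor(img,cv2.COLOR_BGR2HSV)
    return (((h[...,0]<hue)|(h[...,0]>174))&(h[...,1]>s)&(h[...,2]>v)).astype(np.uint8)*255
def blobs(img,amin=100,**k):
    cs,_=cv2.findContours(mask(img,**k),cv2.RETR_EXTERNAL,cv2.CHAIN_APPROX_NONE)
    return [c for c in cs if cv2.contourArea(c)>amin]
E
python3 - <<'E'
from h import *
for n in ('top','scene'):
    im=cv2.imread(f'pics/{n}0_raw.png'); c=cam(n); print(n,(-c[3].T@c[4]).round(3))
    for b in blobs(im,80):
        M=cv2.moments(b);u,v=M['m10']/M['m00'],M['m01']/M['m00']
        P=plane(c,b[:,0,0].astype(float),b[:,0,1].astype(float),.012)
        print(round(u*1.5),round(v*1.5),plane(c,u,v,.012)[:2].round(4),(P.max(0)-P.min(0))[:2].round(3),im[int(v),int(u)])
E
```

```text
top [0.324 0.013 0.98 ]
169 326 [0.4444 0.3982] [0.037 0.045] [13 27 55]
238 319 [0.4556 0.2709] [0.043 0.048] [ 46  66 118]
382 320 [ 4.487e-01 -1.000e-04] [0.07 0.07] [ 37  60 119]
310 314 [0.4622 0.1353] [0.066 0.065] [ 37  60 118]
561 278 [ 0.5227 -0.341 ] [0.064 0.088] [ 2  9 27]
202 247 [0.5959 0.3431] [0.06  0.061] [ 33  59 115]
404 245 [ 0.5919 -0.0452] [0.072 0.072] [ 35  60 117]
266 238 [0.6108 0.221 ] [0.054 0.052] [28 44 84]
710 172 [ 0.73   -0.6505] [0.095 0.099] [  4   9 102]
scene [ 1.111 -0.079  1.074]
744 396 [0.747  0.5175] [0.059 0.062] [20 47 96]
368 367 [ 0.5983 -0.0447] [0.075 0.073] [35 52 96]
531 335 [0.588  0.2236] [0.068 0.056] [14 19 39]
605 331 [0.6021 0.3437] [0.063 0.062] [39 52 95]
182 314 [ 0.4484 -0.333 ] [0.087 0.062] [ 1  3 24]
381 287 [4.553e-01 3.000e-04] [0.075 0.073] [30 46 92]
539 266 [0.4605 0.2714] [0.053 0.049] [32 46 93]
459 263 [0.4317 0.1387] [0.095 0.068] [11 20 37]
606 241 [0.4303 0.4014] [0.05  0.042] [18 24 47]
```

Run:
```python
from h import *
from workcell import bot
print(bot.tip_extent)
I={n:cv2.imread(f'pics/{n}0_raw.png') for n in('top','scene')}
def cen(n,p):
    for b in blobs(I[n],80):
        M=cv2.moments(b);u,v=M['m10']/M['m00'],M['m01']/M['m00']
        if np.hypot(u*1.5-p[0],v*1.5-p[1])<8: return u,v
for k,a,b in (('ss',(238,319),(539,266)),('ms',(202,247),(605,331)),('ls',(404,245),(368,367)),('sd',(382,320),(381,287))):
    print(k,tri(cam('top'),cen('top',a),cam('scene'),cen('scene',b)))
```

```text
0.014
ss (array([0.45649967, 0.27309803, 0.00547838]), np.float64(0.0008607558543192102))
ms (array([0.59827943, 0.34638661, 0.0039511 ]), np.float64(0.0010468742690827846))
ls (array([ 0.59425917, -0.04503424,  0.00371541]), np.float64(0.0012478546056508037))
sd (array([4.49907055e-01, 3.32077398e-04, 3.40421236e-03]), np.float64(0.0011907839038548405))
```

Call:
move_arm --pt "32 37 8 0.16" --pt "65 75 16 0.32" --pt "97 112 24 0.48" --pt "130 150 32 0.64" --pt "162 187 40 0.8" --pt "194 225 48 0.96" --pt "226 262 55 1.117" --pt "226 262 55 1.117" --pt "226 262 55 1.117"

```text
clock: 1.32
position: [0.4995, -0.3002, 0.3]
tool_rot: [-3.141, 0.0, 1.569]
force: [-0.1, -0.5, -0.3]
grip_width: 0.0852
finger_force: 0.0
```

Run:
```python
from h import *
import pickle
s=monitor.observe(); im=grab_frame('wrist'); pickle.dump((s,im),open('w1.pkl','wb')); print(s['clock'],s['position'],s['tool_rot'],s['qpos'],np.abs(s['qd']).max())
cv2.imwrite('pics/w1.png',im)
```

```text
1.325 [ 0.49950532 -0.30024271  0.30000872] [-3.14089785e+00  1.68181959e-04  1.56939931e+00] [ 0.70814662  0.42108074 -0.37439381  1.63476674  0.16745572  1.1180447
  0.28853115] 0.015805142863807378
```

Call:
move_arm --pt "4 60 0 0" --pt "8 120 0 0" --pt "12 180 0 0" --pt "16 240 0 0" --pt "20 300 0 0" --pt "20 300 0 0" --pt "20 300 0 0"

```text
clock: 2.25
position: [0.5198, -0.001, 0.3001]
tool_rot: [-3.141, 0.001, 1.569]
force: [-0.2, -2.2, -0.2]
grip_width: 0.0854
finger_force: 0.0
```

Run:
```python
from h import *
import pickle
s=monitor.observe(); im=grab_frame('wrist'); pickle.dump((s,im),open('w2.pkl','wb')); print(s['clock'],s['position'],s['tool_rot'],s['qpos'],np.abs(s['qd']).max())
cv2.imwrite('pics/w2.png',im)
```

```text
2.25 [ 0.51983752 -0.00097822  0.30012481] [-3.14122521e+00  6.15871236e-04  1.56894323e+00] [ 0.2768916   0.32780614 -0.49716866  1.78792669  0.17653741  1.07032466
 -0.28500612] 0.019810227624425223
```

Call:
move_arm --pt "0 60 0 0" --pt "0 120 0 0" --pt "0 180 0 0" --pt "0 240 0 0" --pt "0 240 0 0" --pt "0 240 0 0"

```text
clock: 3.05
position: [0.5205, 0.2386, 0.2999]
tool_rot: [-3.141, 0.001, 1.569]
force: [1.2, -0.5, -0.0]
grip_width: 0.0852
finger_force: 0.0
```

Run:
```python
from h import *
import pickle
s=monitor.observe(); im=grab_frame('wrist'); pickle.dump((s,im),open('w3.pkl','wb')); print(s['clock'],s['position'],s['tool_rot'],s['qpos'],np.abs(s['qd']).max())
cv2.imwrite('pics/w3.png',im)
```

```text
3.05 [0.52053721 0.23864913 0.29992978] [-3.14121972e+00  8.98950011e-04  1.56874198e+00] [-0.12946947  0.42970377 -0.56098738  1.65421827  0.24810763  1.13021144
 -0.75831106] 0.019482307853671516
```

View pics/w1.png

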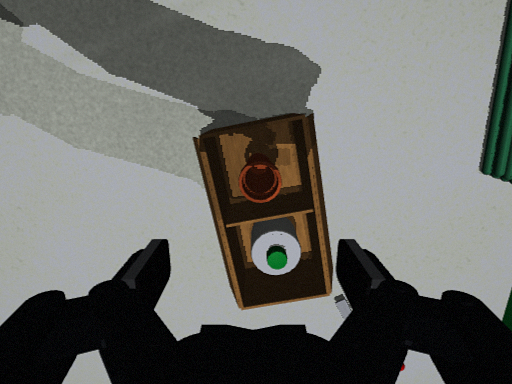

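View pics/w2.png

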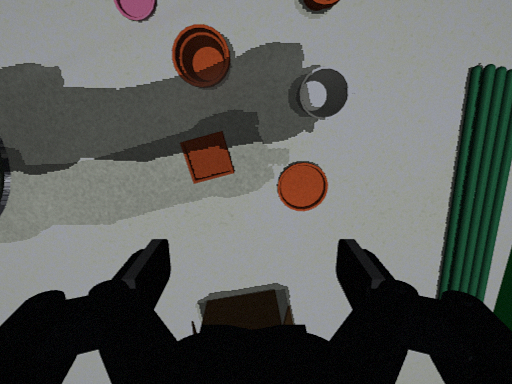

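View pics/w3.png

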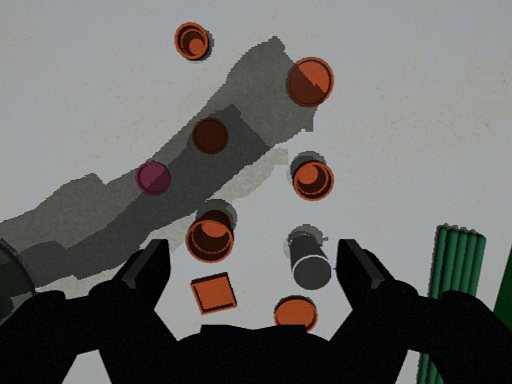

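w1 shows the tall pot's rim at (260,183). w2 shows the large pot at (203,56), the dish at (207,158) and the large saucer at (302,186). w3 shows the small pot at (193,41), the medium saucer at (310,82), the small saucer at (211,136) and the medium pot at (313,181). I'll take one more station to get a second view of the left side.

Call:
move_arm --pt "0 50 0 0" --pt "0 100 0 0" --pt "0 130 0 0" --pt "0 130 0 0" --pt "0 130 0 0"

```text
clock: 3.72
position: [0.5209, 0.3683, 0.3002]
tool_rot: [3.141, 0.001, 1.568]
force: [-0.1, -0.6, -0.4]
grip_width: 0.0852
finger_force: 0.0
```

Run:
```python
from h import *
import pickle
s=monitor.observe(); im=grab_frame('wrist'); pickle.dump((s,im),open('w4.pkl','wb')); print(s['clock'],s['position'],s['tool_rot'],np.abs(s['qd']).max())
cv2.imwrite('pics/w4.png',im)
for k in (1,2,3,4):
    s,im=pickle.load(open(f'w{k}.pkl','rb'))
    for b in blobs(im,300,hue=16,s=100):
        x,y,w,h=cv2.boundingRect(b); print(k,'c',x+w/2,y+h/2,'wh',w,h,'area',cv2.contourArea(b), 'ell',[np.round(q,1) for q in cv2.fitEllipse(b)[:2]])
```

```text
3.725 [0.52090663 0.36828522 0.30021863] [3.14132796e+00 9.70211343e-04 1.56832829e+00] 0.007019470844687081
1 c 279.5 285.5 wh 87 49 area 924.5 ell [array([276.6, 285.6]), array([36.1, 73.9])]
1 c 322.5 242.0 wh 21 102 area 321.0 ell [array([322.7, 236.1]), array([10.6, 96.1])]
1 c 217.5 212.5 wh 25 67 area 331.5 ell [array([216.4, 211.1]), array([ 9.1, 68.6])]
1 c 312.0 156.5 wh 20 85 area 424.0 ell [array([311.6, 155.8]), array([11.3, 82.3])]
1 c 251.0 170.0 wh 114 114 area 5266.5 ell [array([251.7, 162.2]), array([ 92. , 109.3])]
2 c 303.0 186.5 wh 50 49 area 1850.5 ell [array([302.2, 186.2]), array([47.3, 49.8])]
2 c 207.0 157.5 wh 54 53 area 1810.0 ell [array([207.2, 156.8]), array([49.4, 51.1])]
2 c 201.0 55.5 wh 58 63 area 2781.0 ell [array([200.6,  55.3]), array([56.3, 63. ])]
3 c 296.0 314.5 wh 44 37 area 987.5 ell [array([296. , 313.4]), array([31.6, 44.1])]
3 c 213.5 294.0 wh 47 42 area 1255.0 ell [array([213.2, 293.3]), array([39.9, 43.8])]
3 c 210.0 236.5 wh 48 53 area 1849.0 ell [array([210. , 237.2]), array([45.3, 52.6])]
3 c 313.5 180.5 wh 41 41 area 1252.0 ell [array([312.9, 180.1]), array([39.9, 40.1])]
3 c 210.0 135.5 wh 36 37 area 992.0 ell [array([209.6, 135.4]), array([34.9, 36.3])]
3 c 310.5 82.0 wh 47 50 area 1775.0 ell [array([309.9,  81.4]), array([45.5, 49.7])]
3 c 192.0 41.0 wh 34 38 area 959.5 ell [array([191.3,  40.7]), array([32.4, 37.9])]
4 c 213.5 306.0 wh 43 52 area 1381.5 ell [array([214. , 307.1]), array([40.2, 50.6])]
4 c 308.5 260.5 wh 37 43 area 1099.5 ell [array([307.2, 261.1]), array([34.5, 42. ])]
4 c 213.5 218.5 wh 33 33 area 781.0 ell [array([213.2, 218.1]), array([30.6, 32.6])]
4 c 305.5 173.5 wh 43 43 area 1365.5 ell [array([304.7, 173.1]), array([40.8, 42.6])]
4 c 197.5 146.0 wh 31 32 area 704.5 ell [array([197. , 145.5]), array([29.8, 30.2])]
4 c 437.5 35.5 wh 79 71 area 1584.5 ell [array([434.8,  31.9]), array([ 19.5, 117.7])]
```

View pics/w4.png

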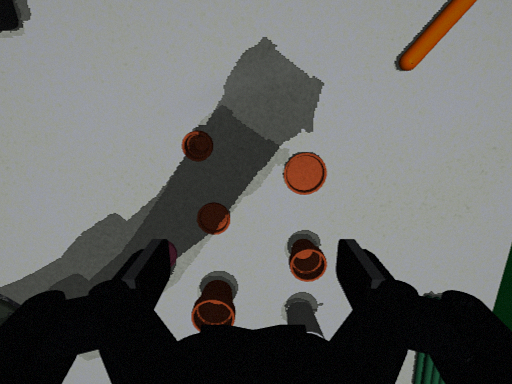

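w4 shows the small pot at (198,146), the small saucer at (213,218), the medium saucer at (305,173) and the medium pot's rim at (309,264). I'll now fit rim circles on the rim plane and triangulate the centres between views.

```bash
cat >> h.py <<'E'
import pickle
from scipy.optimize import least_squares
def fitc(c,b,z,r0):
    P=plane(c,b[:,0,0].astype(float),b[:,0,1].astype(float),z)[:,:2]
    m=(P.max(0)+P.min(0))/2
    q=least_squares(lambda p:np.hypot(*(P-p[:2]).T)-p[2],[*m,r0],loss='cauchy',f_scale=.0007).x
    f,cx,cy,R,t=c; X=R@np.array([*q[:2],z])+t
    return q,(f*X[0]/X[2]+cx,f*X[1]/X[2]+cy)
def near(im,p,tol=12,**k):
    B=[(np.hypot(*(np.array(cv2.boundingRect(b)[:2])+np.array(cv2.boundingRect(b)[2:])/2-p)),i,b) for i,b in enumerate(blobs(im,**k))]
    d=min(B,key=lambda x:x[:2]); assert d[0]<tol,(p,d[0]); return d[2]
def stereo(name,z,r,ka,pa,kb,pb,**k):
    out=[]
    for kk,p in((ka,pa),(kb,pb)):
        s,im=pickle.load(open(f'w{kk}.pkl','rb'));c=cam('wrist',s)
        q,uv=fitc(c,near(im,p,hue=16,s=100,**k),z,r); out.append((c,uv)); print(name,kk,(q*1000).round(1),end=' ')
    X,e=tri(*out[0],*out[1]); print('tri',(X*1000).round(1),'gap',round(e*1000,1))
E
python3 - <<'E'
from h import *
stereo('Lpot',.066,.034,2,(201,56),3,(210,237))
stereo('Lpot',.066,.034,3,(210,237),4,(213,306))
stereo('Mpot',.054,.028,3,(313,180),4,(308,260))
stereo('Spot',.042,.021,3,(192,41),4,(197,146))
stereo('Lsau',.012,.039,2,(303,186),3,(296,314))
stereo('Msau',.012,.033,3,(310,82),4,(305,173))
stereo('Ssau',.012,.027,3,(210,135),4,(213,218))
C=[]
for k,p in((2,(207,157)),(3,(213,294))):
    s,im=pickle.load(open(f'w{k}.pkl','rb'));c=cam('wrist',s);b=near(im,p,hue=16,s=100)
    M=cv2.moments(b);uv=(M['m10']/M['m00'],M['m01']/M['m00']);C.append((c,uv))
    P=plane(c,b[:,0,0].astype(float),b[:,0,1].astype(float),.012)[:,:2]
    print('dish',k,cv2.minAreaRect((P*1000).astype(np.float32)))
print(tri(*C[0],*C[1]))
E
```

```text
Lpot 2 [458.8 127.4  33.2] Lpot 3 [459.  129.5  33.5] tri [458.4 127.9  62.8] gap 0.2
Lpot 3 [459.  129.5  33.5] Lpot 4 [461.7 152.1  36.2] tri [447.8  92.3  -9.2] gap 3.1
Mpot 3 [602.4 213.2  27.5] Mpot 4 [602.9 213.8  27.3] tri [603.  212.8  52.2] gap 0.5
Spot 3 [445.  387.9  20.3] Spot 4 [445.2 389.3  20.3] tri [444.3 388.7  37.8] gap 0.1
Lsau 2 [595.  -46.6  37.8] Lsau 3 [595.  -43.9  37.7] tri [595.9 -47.9   7.3] gap 0.0
Msau 3 [599.1 342.7  31.6] Msau 4 [599.1 343.2  31.8] tri [599.5 342.8  10.2] gap 0.0
Ssau 3 [457.9 270.1  25.5] Ssau 4 [458.1 271.   25.8] tri [457.5 269.8   8.9] gap 0.2
dish 2 ((452.0564270019531, -1.4472274780273438), (65.17097473144531, 64.49931335449219), 15.271785736083984)
dish 3 ((452.2342834472656, 2.4295806884765625), (66.26094055175781, 70.88327026367188), 15.161088943481445)
(array([ 0.45113079, -0.00147808,  0.00599578]), np.float64(0.0001475145486368326))
```

Views agree to about 2 mm and the heights are plausible. I'll start with the small pot, which is closest.

Call:
move_arm --pt "-20 5 -55 0" --pt "-40 10 -110 0" --pt "-60 15 -160 0" --pt "-76 20 -200 0" --pt "-76 20 -220 0" --pt "-76 20 -240 0" --pt "-76 20 -260 0" --pt "-76 20 -273 0" --pt "-76 20 -273 0" --pt "-76 20 -273 0" --gripper 1

```text
clock: 5.03
position: [0.4442, 0.3906, 0.0278]
tool_rot: [3.141, -0.001, 1.571]
force: [0.1, -0.2, -0.0]
grip_width: 0.0855
finger_force: 0.0
```

Call:
move_arm --pt "0 0 0 0" --pt "0 0 0 0" --pt "0 0 0 0" --pt "0 0 0 0" --pt "0 0 0 0" --pt "0 0 0 0" --pt "0 0 0 0" --pt "0 0 0 0" --gripper 0 --newtons 35

```text
clock: 6.02
position: [0.4442, 0.3904, 0.0279]
tool_rot: [3.141, -0.0, 1.571]
force: [-0.4, -1.2, 7.0]
grip_width: 0.0415
finger_force: 34.4
```

Call:
move_arm --pt "0 0 15 0" --pt "0 0 40 0" --pt "2 -20 50 0" --pt "6 -60 50 0" --pt "10 -95 50 0" --pt "14 -118 50 0" --pt "14 -118 40 0" --pt "14 -118 28 0" --pt "14 -118 16 0" --pt "14 -118 8 0" --pt "14 -118 5 0" --pt "14 -118 5 0"

```text
clock: 7.52
position: [0.4578, 0.2726, 0.0322]
tool_rot: [-3.141, -0.0, 1.571]
force: [0.1, 0.1, -0.7]
grip_width: 0.0416
finger_force: 35.5
```

Call:
move_arm --pt "0 0 -1 0" --pt "0 0 -2 0" --pt "0 0 -2 0"

```text
clock: 7.9
position: [0.4581, 0.2727, 0.0316]
tool_rot: [3.14, -0.0, 1.571]
force: [-7.7, -3.4, 31.4]
grip_width: 0.0413
finger_force: 37.7
```

Call:
move_arm --pt "0 0 1 0" --pt "0 0 1 0" --pt "0 0 1 0" --pt "0 0 1 0" --pt "0 0 1 0" --pt "0 0 1 0" --pt "0 0 30 0" --pt "0 0 60 0" --pt "0 0 90 0" --pt "0 0 90 0" --gripper 1

```text
clock: 9.15
position: [0.4589, 0.2727, 0.1221]
tool_rot: [3.139, -0.002, 1.57]
force: [-0.2, -0.0, -0.6]
grip_width: 0.0854
finger_force: 0.0
```

Run:
```python
from h import *
im=grab_frame('top')
for n,p,z,r in(('pot',None,.046,.021),):
    cv2.imwrite('pics/t1.png',cv2.resize(im[180:240,90:210],None,fx=5,fy=5))
```

```text
(no output)
```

View pics/t1.png

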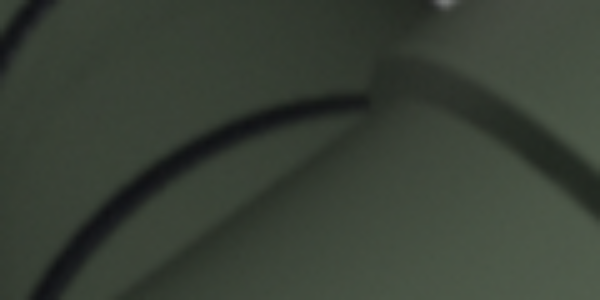

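The arm blocks the top view here, so I'll check this placement later with the wrist camera. The medium pot is next.

Call:
move_arm --pt "48 -20 0 0" --pt "96 -40 0 0" --pt "144 -59 -15 0" --pt "144 -59 -35 0" --pt "144 -59 -55 0" --pt "144 -59 -75 0" --pt "144 -59 -83 0" --pt "144 -59 -83 0" --pt "144 -59 -83 0"

```text
clock: 10.32
position: [0.6023, 0.2135, 0.038]
tool_rot: [3.141, -0.0, 1.571]
force: [-0.0, -0.6, 0.8]
grip_width: 0.0851
finger_force: 0.0
```

Call:
move_arm --pt "0 0 0 0" --pt "0 0 0 0" --pt "0 0 0 0" --pt "0 0 0 0" --pt "0 0 0 0" --pt "0 0 0 0" --gripper 0

```text
clock: 11.08
position: [0.6024, 0.2135, 0.0382]
tool_rot: [3.14, -0.0, 1.571]
force: [-0.9, -0.4, 8.6]
grip_width: 0.0534
finger_force: 34.9
```

Grip width is 53.4 mm where I expected 56, so I'll lift it slightly and look.

Call:
move_arm --pt "0 0 10 0" --pt "0 0 30 0" --pt "0 0 50 0" --pt "0 0 50 0"

```text
clock: 11.58
position: [0.603, 0.2136, 0.0897]
tool_rot: [3.139, -0.001, 1.571]
force: [-0.4, 0.4, -0.7]
grip_width: 0.0534
finger_force: 37.0
```

Run:
```python
from h import *
s=monitor.observe(); im=grab_frame('wrist'); pickle.dump((s,im),open('w5.pkl','wb')); print(s['position'],s['force'],s['grip_width'])
cv2.imwrite('pics/w5.png',im)
```

```text
[0.60300611 0.21360728 0.08969189] [-0.3696084   0.38596765 -0.67572231] 0.05339881308415677
```

View pics/w5.png

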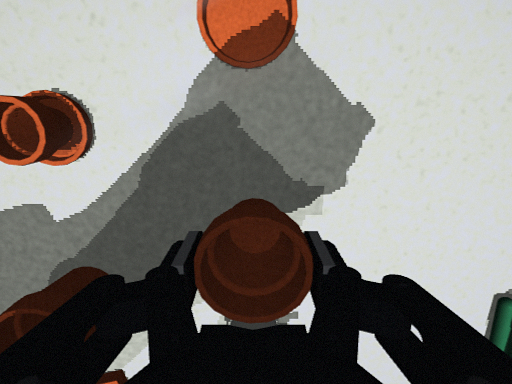

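w5 shows the medium pot held upright and centred between the pads, with its rim centred near (253,264). The small pot stands inside its saucer near (20,130)/(50,128).

Run:
```python
from h import *
s,im=pickle.load(open('w5.pkl','rb'));c=cam('wrist',s)
for b in blobs(im,500,hue=16,s=100):
    x,y,w,h=cv2.boundingRect(b); print(x,y,w,h)
b=near(im,(253,262),hue=16,s=100)
b=b[b[:,0,1]>245]
for z in (.1,.105,.11): print(z,(fitc(c,b,z,.028)[0]*1000).round(1))
# small pot rim points/ saucer rim points by eye-guided horizontal extents
print(plane(c,np.array([45.]),np.array([130.]),.046).round(4),plane(c,np.array([93.]),np.array([130.]),.012).round(4))
```

```text
0 267 108 87
194 198 119 125
0 90 92 76
197 0 101 69
0.1 [603.1 209.3  28.3]
0.105 [603.  212.5  27.1]
0.11 [603.  215.7  25.9]
[[0.4796 0.2716 0.046 ]] [[0.4894 0.2691 0.012 ]]
```

Call:
move_arm --pt "0 30 5 0" --pt "-2 70 5 0" --pt "-4 110 0 0" --pt "-4 131 -10 0" --pt "-4 131 -25 0" --pt "-4 131 -38 0" --pt "-4 131 -44 0" --pt "-4 131 -46 0" --pt "-4 131 -46 0"

```text
clock: 12.75
position: [0.5983, 0.3435, 0.0423]
tool_rot: [3.141, 0.0, 1.57]
force: [-4.5, -3.2, 13.4]
grip_width: 0.0535
finger_force: 37.7
```

Call:
move_arm --pt "0 0 -1 0" --pt "0 0 -2 0" --pt "0 0 -2 0"

```text
clock: 13.12
position: [0.5989, 0.3434, 0.0416]
tool_rot: [3.14, 0.0, 1.569]
force: [-7.6, -7.4, 31.1]
grip_width: 0.0534
finger_force: 38.9
```

Call:
move_arm --pt "0 0 2 0" --pt "0 0 2 0" --pt "0 0 2 0" --pt "0 0 2 0" --pt "0 0 2 0" --pt "0 0 25 0" --pt "0 0 70 0" --pt "-20 -30 120 0" --pt "-45 -65 170 0" --pt "-70 -95 220 0" --pt "-79 -104 258 0" --pt "-79 -104 258 0" --gripper 1

```text
clock: 14.62
position: [0.5194, 0.2402, 0.3021]
tool_rot: [3.135, -0.002, 1.57]
force: [0.8, -0.5, -0.1]
grip_width: 0.0853
finger_force: 0.0
```

Run:
```python
from h import *
s=monitor.observe(); im=grab_frame('wrist'); pickle.dump((s,im),open('w6.pkl','wb')); print(s['position'],s['force'],np.abs(s['qd']).max())
cv2.imwrite('pics/w6.png',im)
```

```text
[0.5193859  0.24017853 0.30209951] [ 0.7506305  -0.50786885 -0.14593421] 0.07000951472547583
```

View pics/w6.png

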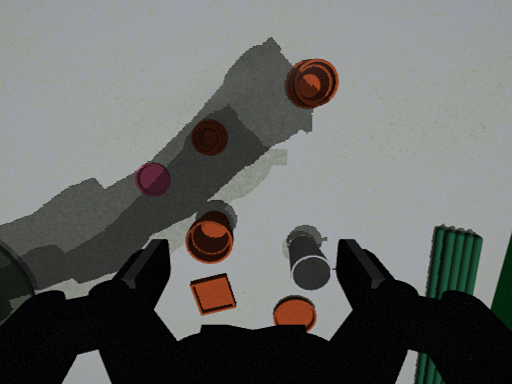

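w6 shows the medium pot nested in its saucer at (312,83) and the small pot in its own at (210,137). The large pot is next.

Call:
move_arm --pt "-20 -37 -50 0" --pt "-40 -75 -100 0" --pt "-60 -112 -140 0" --pt "-60 -112 -170 0" --pt "-60 -112 -195 0" --pt "-60 -112 -220 0" --pt "-60 -112 -240 0" --pt "-60 -112 -254 0" --pt "-60 -112 -254 0" --pt "-60 -112 -254 0"

```text
clock: 15.92
position: [0.4592, 0.1285, 0.0438]
tool_rot: [3.141, -0.0, 1.571]
force: [1.0, 0.3, -0.0]
grip_width: 0.0855
finger_force: 0.0
```

Call:
move_arm --pt "0 0 0 0" --pt "0 0 0 0" --pt "0 0 0 0" --pt "0 0 0 0" --pt "0 0 0 0" --gripper 0 --newtons 40

```text
clock: 16.55
position: [0.4593, 0.1284, 0.0443]
tool_rot: [3.14, -0.0, 1.571]
force: [-4.6, -1.1, 17.7]
grip_width: 0.0664
finger_force: 39.4
```

Call:
move_arm --pt "0 0 15 0" --pt "0 0 50 0" --pt "0 0 95 0" --pt "30 -38 100 0" --pt "60 -77 100 0" --pt "92 -118 100 0" --pt "120 -152 100 0" --pt "136 -174 85 0" --pt "136 -174 60 0" --pt "136 -174 40 0" --pt "136 -174 20 0" --pt "136 -174 12 0"

```text
clock: 18.05
position: [0.5945, -0.0454, 0.0543]
tool_rot: [-3.14, -0.0, 1.571]
force: [0.6, -0.0, -0.8]
grip_width: 0.0661
finger_force: 45.3
```

Call:
move_arm --pt "0 0 -4 0" --pt "0 0 -6 0" --pt "0 0 -7 0" --pt "0 0 -7 0"

```text
clock: 18.55
position: [0.5952, -0.0458, 0.0487]
tool_rot: [3.141, 0.0, 1.571]
force: [-1.9, 1.3, 1.9]
grip_width: 0.066
finger_force: 45.5
```

Call:
move_arm --pt "0 0 -1 0" --pt "0 0 0 0" --pt "0 0 0 0" --pt "0 0 0 0" --pt "0 0 0 0" --pt "0 0 25 0" --pt "0 0 75 0" --pt "-15 -40 125 0" --pt "-35 -85 170 0" --pt "-55 -120 215 0" --pt "-75 -155 251 0" --pt "-75 -155 251 0" --gripper 1

```text
clock: 20.05
position: [0.5194, -0.2042, 0.3021]
tool_rot: [3.138, 0.003, 1.566]
force: [0.8, 1.2, -0.9]
grip_width: 0.0854
finger_force: 0.0
```

Call:
move_arm --pt "0 0 0 0"

```text
clock: 20.18
position: [0.5199, -0.2004, 0.299]
tool_rot: [-3.141, -0.0, 1.571]
force: [-0.1, -0.2, -0.9]
grip_width: 0.0857
finger_force: 0.0
```

Run:
```python
from h import *
s=monitor.observe(); im=grab_frame('wrist'); pickle.dump((s,im),open('w7.pkl','wb')); print(s['clock'],s['position'],s['force'],np.abs(s['qd']).max())
s1,i1=pickle.load(open('w1.pkl','rb'))
h=cv2.hconcat([cv2.resize(i1[100:240,190:340],None,fx=2.6,fy=2.6),cv2.resize(im[80:220,190:340],None,fx=2.6,fy=2.6)])
print(h.shape); cv2.imwrite('pics/w17.png',h)
for q in (i1,im): 
    for b in blobs(q,100,hue=16,s=190,v=90): print(cv2.boundingRect(b),cv2.contourArea(b))
```

```text
20.175 [ 0.51989779 -0.20036628  0.2989957 ] [-0.1327072  -0.18194189 -0.87440012] 0.020993501391207942
(364, 780, 3)
(239, 166, 42, 37) 200.5
(223, 243, 40, 35) 1033.0
(289, 0, 59, 54) 987.0
(180, 0, 50, 38) 870.0
```

View pics/w17.png

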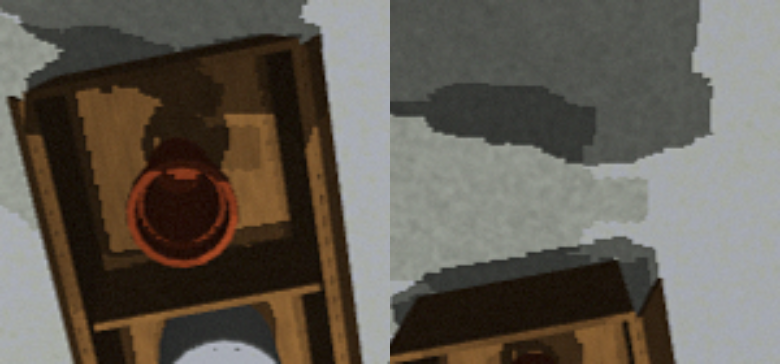

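In the w1 half, the tall pot's rim spans about columns 239-281 around (260,183). In w7 it is at (243,260).

Run:
```python
from h import *
C=[]
for k,(x,y,w,h) in((1,(236,162,50,45)),(7,(219,240,48,42))):
    s,im=pickle.load(open(f'w{k}.pkl','rb'));c=cam('wrist',s)
    m=np.zeros((384,512),np.uint8);m[y:y+h,x:x+w]=mask(im,hue=9,s=190,v=70)[y:y+h,x:x+w]
    b=cv2.convexHull(cv2.findNonZero(m)); print(k,cv2.boundingRect(b))
    q,uv=fitc(c,b,.114,.025);C.append((c,uv));print((q*1000).round(1),uv)
print(tri(*C[0],*C[1]))
# carton top-corner rays from w1: orientation
s,im=pickle.load(open('w1.pkl','rb'));c=cam('wrist',s)
u=np.array([198,312,240,330.]);v=np.array([137,117,307,296.]);P=plane(c,u,v,.1)[:,:2];print((P*1000).round(0),P.mean(0))
print(np.degrees(np.arctan2(*(P[0]-P[2])[::-1])),np.linalg.norm(P[0]-P[2]),np.linalg.norm(P[0]-P[1]))
```

```text
1 (239, 165, 42, 38)
[ 507.  -311.6   24.1] (np.float64(259.5563173852607), np.float64(182.1712046424458))
7 (223, 242, 40, 36)
[ 507.4 -311.1   24.5] (np.float64(242.7985541189488), np.float64(259.8732880947513))
(array([ 0.50716236, -0.31204618,  0.11234954]), np.float64(0.00025246955092714067))
[[ 437. -262.]
 [ 566. -240.]
 [ 481. -493.]
 [ 604. -475.]] [ 0.52190919 -0.3672996 ]
100.9850298078672 0.23515935881662473 0.13100861921025905
```

The tall pot's rim is at (507,-311.5,112), which fits 114 mm and the compartment centre near (511,-309). The carton is yawed about +0.17 rad. I'll align with it and open only to about 64 mm.

Call:
move_arm --pt "-5 -50 -20 0.06" --pt "-10 -90 -50 0.12" --pt "-13 -111 -90 0.17" --pt "-13 -111 -120 0.17" --pt "-13 -111 -140 0.17" --pt "-13 -111 -140 0.17" --pt "-13 -111 -140 0.17" --gripper 0.75

```text
clock: 21.1
position: [0.5077, -0.3114, 0.1603]
tool_rot: [3.141, 0.001, 1.742]
force: [0.2, 0.0, 0.1]
grip_width: 0.0642
finger_force: 0.0
```

Call:
move_arm --pt "0 0 -15 0" --pt "0 0 -28 0" --pt "0 0 -40 0" --pt "0 0 -50 0" --pt "0 0 -59 0" --pt "0 0 -59 0" --pt "0 0 -59 0"

```text
clock: 21.98
position: [0.5072, -0.3118, 0.1006]
tool_rot: [3.141, 0.0, 1.741]
force: [0.1, 0.4, 0.6]
grip_width: 0.0641
finger_force: 0.0
```

Call:
move_arm --pt "0 0 0 0" --pt "0 0 0 0" --pt "0 0 0 0" --pt "0 0 0 0" --pt "0 0 0 0" --gripper 0

```text
clock: 22.6
position: [0.5073, -0.312, 0.1011]
tool_rot: [3.141, 0.001, 1.741]
force: [-1.0, 0.7, 6.7]
grip_width: 0.0483
finger_force: 40.3
```

Call:
move_arm --pt "0 0 12 0" --pt "0 0 35 0" --pt "0 0 65 0" --pt "0 0 95 0" --pt "0 0 120 0" --pt "0 0 130 0" --pt "-5 25 130 0" --pt "-13 70 130 0" --pt "-22 120 130 0" --pt "-31 170 130 0" --pt "-40 220 130 0" --pt "-48 265 130 0"

```text
clock: 24.1
position: [0.4582, -0.0451, 0.2302]
tool_rot: [-3.141, 0.0, 1.741]
force: [1.2, 1.3, -1.4]
grip_width: 0.0484
finger_force: 41.6
```

Run:
```python
from h import *
s=monitor.observe(); im=grab_frame('wrist'); print(s['position'],s['force'],s['grip_width'])
cv2.imwrite('pics/w8.png',im); pickle.dump((s,im),open('w8.pkl','wb'))
```

```text
[ 0.4582196  -0.04509363  0.23020693] [ 1.16814385  1.26230359 -1.42340691] 0.04838877784384612
```

View pics/w8.png

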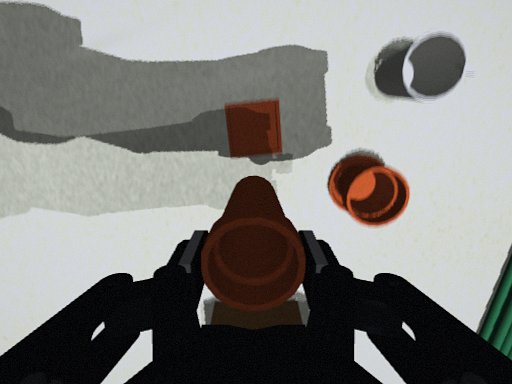

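w8 shows the tall pot held upright at (253,260) and the dish at (253,128). The large pot stands in its saucer near (370,190). I'll measure the dish and the held rim from this view.

Run:
```python
from h import *
s,im=pickle.load(open('w8.pkl','rb'));c=cam('wrist',s)
b=near(im,(253,128),hue=16,s=100)
P=plane(c,b[:,0,0].astype(float),b[:,0,1].astype(float),.010)[:,:2]
print('dish',cv2.minAreaRect((P*1000).astype(np.float32)))
b=near(im,(253,245),tol=30,hue=16,s=100);print(cv2.boundingRect(b))
r=b[b[:,0,1]>245];print('rim',(fitc(c,r,.243,.025)[0]*1000).round(1))
f=b[b[:,0,1]<190];print('foot',(fitc(c,f,.133,.018)[0]*1000).round(1))
```

```text
dish ((451.0124816894531, 0.13129425048828125), (63.84714889526367, 63.24713134765625), 15.157434463500977)
(201, 176, 105, 154)
rim [460.3 -52.5  26.2]
foot [458.2 -44.7  16.9]
```

Call:
move_arm --pt "-4 25 0 0" --pt "-7 45 -5 0" --pt "-7 45 -35 0" --pt "-7 45 -65 0" --pt "-7 45 -90 0" --pt "-7 45 -108 0" --pt "-7 45 -118 0" --pt "-7 45 -124 0" --pt "-7 45 -124 0"

```text
clock: 25.28
position: [0.452, -0.0017, 0.1064]
tool_rot: [-3.142, 0.0, 1.741]
force: [0.2, -0.5, -1.3]
grip_width: 0.0481
finger_force: 41.6
```

Call:
move_arm --pt "0 0 -2 0" --pt "0 0 -4 0" --pt "0 0 -4 0"

```text
clock: 25.65
position: [0.452, -0.0018, 0.1023]
tool_rot: [3.141, 0.0, 1.741]
force: [0.0, -0.2, -0.8]
grip_width: 0.0482
finger_force: 41.6
```

Call:
move_arm --pt "0 0 -1 0" --pt "0 0 -2 0" --pt "0 0 -2 0"

```text
clock: 26.02
position: [0.4524, -0.0017, 0.1009]
tool_rot: [3.141, 0.001, 1.741]
force: [-1.7, 0.4, 17.5]
grip_width: 0.0481
finger_force: 42.8
```

Call:
move_arm --pt "0 0 1 0" --pt "0 0 1 0" --pt "0 0 1 0" --pt "0 0 1 0" --pt "0 0 1 0" --pt "0 0 20 0" --pt "0 0 60 0" --pt "0 0 110 0" --pt "0 0 160 0" --pt "0 0 200 0" --pt "0 0 200 0" --pt "0 0 200 0" --gripper 1

```text
clock: 27.52
position: [0.4516, -0.0019, 0.2998]
tool_rot: [-3.141, 0.0, 1.74]
force: [0.2, -0.3, -0.3]
grip_width: 0.0855
finger_force: 0.0
```

Call:
move_arm --pt "20 45 20 -0.08" --pt "40 90 30 -0.17" --pt "50 120 30 -0.17" --pt "50 120 30 -0.17" --pt "50 120 30 -0.17"

```text
clock: 28.15
position: [0.5015, 0.1177, 0.3292]
tool_rot: [-3.14, 0.001, 1.571]
force: [-0.6, 0.2, 0.1]
grip_width: 0.0854
finger_force: 0.0
```

Run:
```python
from h import *
s=monitor.observe(); im=grab_frame('wrist'); print(s['clock'],s['position'],s['force'])
cv2.imwrite('pics/w9.png',cv2.resize(im,None,fx=1.5,fy=1.5)); pickle.dump((s,im),open('w9.pkl','wb'))
```

```text
28.15 [0.50154794 0.11770995 0.32921329] [-0.64751338  0.20861681  0.13610121]
```

View pics/w9.png

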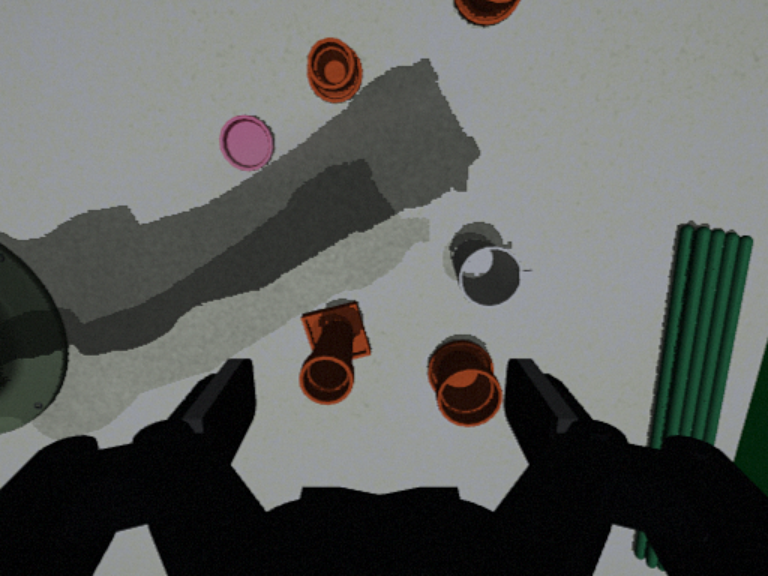

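w9 shows the tall pot standing in the dish (rim at (327,380)), the large pot in its saucer (rim at (468,397)) and the small pot in its saucer at (333,68). The beaker is undisturbed. Next is a numeric centring check.

Run:
```python
from h import *
nad=np.array([253,107])
def chk(name,k,p,zr,rr,zs,rs,tol=20):
    s,im=pickle.load(open(f'w{k}.pkl','rb'));c=cam('wrist',s)
    b=near(im,p,tol=tol,hue=16,s=100);q=b[:,0,:].astype(float);m=q.mean(0);d=(m-nad)/np.linalg.norm(m-nad)
    t=(q-m)@d; sp=t.max()-t.min()
    out=b[t>t.max()-.3*sp]; inn=b[t<t.min()+.3*sp]
    def fx(bb,z,r):
        P=plane(c,bb[:,0,0].astype(float),bb[:,0,1].astype(float),z)[:,:2]
        A=plane(c,b[:,0,0].astype(float),b[:,0,1].astype(float),z)[:,:2].mean(0)
        return least_squares(lambda x:np.hypot(*(P-x).T)-r,A,loss='cauchy',f_scale=.001).x
    a=fx(out,zr,rr);print(name,k,'pot',(a*1000).round(1),end=' ')
    if rs: e=fx(inn,zs,rs);print('saucer',(e*1000).round(1),'off',round(1000*np.linalg.norm(a-e),1))
    else: print()
chk('small',9,(222,47),.046,.0205,.012,.0262)
chk('small',6,(210,137),.046,.0205,.012,.0262)
chk('med',6,(312,83),.058,.0273,.012,.0322)
chk('large',9,(310,254),.070,.0334,.012,.0382)
chk('large',8,(370,190),.070,.0334,.012,.0382)
chk('tall',9,(223,234),.114,.0245,0,0,30)
```

```text
small 9 pot [458.4 269.9] saucer [457.7 270. ] off 0.7
small 6 pot [458.9 271. ] saucer [457.4 269.7] off 2.0
med 6 pot [598.2 340.6] saucer [599.4 342.7] off 2.4
large 9 pot [593.4 -44.6] saucer [594.8 -46. ] off 1.9
large 8 pot [592.  -42.4] saucer [594.3 -44.6] off 3.2
tall 9 pot [ 4.531e+02 -2.000e-01]
```

All four pots are centred within about 3 mm, and the robot is clear of everything.

```bash
python3 -c "
from workcell import bot
print(bot.job_done())"
```

```text
the job is handed in; nothing more can be done
None
```

All four pots are standing on their own dishes, the three round ones measured within about 3 mm of centre and the tall one about 2 mm from the dish centre; I handed the job in at about 28 s, and no verdict was returned.

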